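Line up a cover plate with a taper pin

ROBOT

A 6-joint arm with a two-finger parallel gripper is mounted at the origin on the work surface. World frame = base frame: x ahead of the robot, y to its left, z up, the work surface at z = 0. Lengths are in mm, angles in rad, forces in N, time in s.
With the tool pointing down it reaches from about 350 to 775 mm from the base axis. Payload 7.3 kg.
Tool frame: the origin (TCP) lies at the very end of the fingers, on their centre line; the grasp point (between the pads) lies 19 mm behind it; z points along the fingers, y is the line along which they close (so a half turn about z gives the same grasp; the last joint's range is limited). The gripper opens to 92 mm and grips with 3 to 60 N. Pads are 19 mm wide; open, the fingers measure 130 mm over their backs; the gripper's body (75 mm by 190 mm) begins 47 mm behind the grasp point.
Start: joints at [-0.146, 0.342, 1.524, -0, 1.275, -0.146], TCP at [525.019, 0.019, 226.741] pointing down, gripper open.
Joint ranges: [-2.53, 2.53], [-0.77, 2.02], [0.04, 2.7], [-1, 4.14], [0.28, 2.66], [-3.11, 3.11]. Speed limits (rad/s): [2.57, 2.57, 3.14, 3.14, 3.14, 3.14].

INTERFACE

Orientations are given as [roll, pitch, yaw] about the fixed x, y, z axes, in that order (R = Rz(yaw) Ry(pitch) Rx(roll)).
In Python, from plant import bot gives the robot as it stands.
- The arm moves only by the tool jog_arm, never from a script. Its argument "targets" is a list of rows, each an object with "xyz": the shift along the tool's x, y, z as a fraction of full scale, a list of three; "spin": the turn about the tool's z as a fraction of full scale. In form: [{"xyz": [x, y, z], "spin": spin}, ...]. A call has exactly 10 rows; each row shifts and turns the commanded pose from where the row before left it, along the tool's axes as they then stand; what a row does not reach is not made up. Full scale, the value 1, is 80 mm for a shift and 0.1 rad for a turn. A row lasts 1/8 s, in which the tool goes at most 62.5 mm and 10.7 degrees, less where a joint would pass 70% of its speed; a pose out of reach is approached as far as the arm can. A call with a number of a shift or a turn outside -1 to 1 is refused whole. A call with a gripper value outside its range is refused whole. "gripper" is the opening in per cent of the stroke, from 0 (shut) to 100 (fully open), set as the call begins (left out, the last holds). The fingers move at their own pace and stop on an object; the grip force is fixed at half the most. Time passes only in rows, so rows that do not move let the fingers close, or fill a call up. It gives the time, the measured TCP pose, the force, the opening and the grip force at its end, in the units of the state.
- bot.get_obs(): the state, without advancing time (a new reading comes with each control period).
- bot.capture(name): name is "scene" or "side" or "wrist"; returns the picture (400x640x3 uint8, blue, green, red); there is no depth.
- bot.get_calibration(name): a dict with "vfov" (degrees; the focal length in pixels is half the picture's height over the tangent of half this angle, whatever the lens; pixels are square), "cx", "cy" (the principal point, pixels), "eye" and "rotation" of the camera in the world. Camera axes: x right, y down, z forward; pixel columns grow to the right and rows downward; lengths in mm; the calibration is good to about 2 mm. A picture is of the moment at which its call begins: read the wrist's pose just before it. get_calibration takes no time and is no camera call; for the wrist camera it gives the pose at the moment of the call.
- bot.close_job(): hands the job in; it is judged then, once.
The state is a dict: "time": time; "joint_positions": joint angles; "dq": joint speeds; "tau": joint torques, N m; "tool_pos": TCP position; "tcp_rot": TCP orientation; "contact_force": force on the tool from outside, world axes, zero at the start; "moment": the same for the moment, N m; "grip_width": finger opening in mm; "finger_force": force on a finger pad.
Only numpy, scipy, OpenCV 4.12 (cv2) and the standard library are available. Lean on these libraries where they do the work, as an engineer would, in place of code of your own. Each camera call takes 0.05 s, during which the arm holds its last target. There are 200 camera calls.

TASK

The aluminium cover plate on the loose housing block has slid, so its hole is out of line with the bore beneath it. Take the tapered pin with the round knob from the rack and, keeping hold of the knob, push it straight down through plate and block until its collar rests flat on the plate, so that the taper draws the plate into line; then let go and leave it in. Do not push the plate with the gripper, and leave the block about where it stands.

Things in the scene. Friction and masses are not known exactly. Their poses are not given: they have to be found in the camera images.
- pin: Tapered steel pin hanging upright by its collar in a rack hole; tip 26 mm above the bench. Origin: centre of the lower tip, z up. Going up: taper from 6 mm dia to 32 mm at 44 mm; shank to 64; collar 48 mm dia, 64 to 72; round knob 28 mm dia, 72 to 112 (bevelled from 106) to grip. 0.35 kg. Not wanted: its straight neighbour with a square 26 mm head and a slim one with a T bar. Their order varies.
- rack: Fixed dark steel rack: shelf 70 x 280 x 8 mm on two end panels, open front and back, base 90 x 290 mm. Origin: centre of its underside, on the bench; z up, y along the row. Shelf top at 90 mm; three 36 mm holes at y = -90, 0 and 90 mm, one pin in each, heads up to 138 mm above the bench. Fingers have most room closing across the row (along x).
- plate: Cover plate, bare aluminium 150 x 110 x 10 mm, 0.4 kg, one 36 mm through hole, four small dark dots. Lies loose and flat on the block, lightly oiled, and slides easily. Origin: on the hole's axis at the underside, z up; it spans x = -50 to 100 mm, y = -55 to 55 mm. At the start its hole is 9 to 13 mm out of line with the bore, mostly towards the block's +x.
- block: Grey housing block under the plate, 160 x 120 x 60 mm, 2.2 kg, standing loose on the bench (slides at 10 to 25 N). One 38 mm through bore, seen through the plate's hole. Origin: on the bore's axis at the underside, on the bench, z up; it spans x = -55 to 105 mm, y = -60 to 60 mm. Aim the pin at this bore: the slim tip clears the plate, the taper shifts it. Pin home: tip 6 mm above the bench.
Things that resemble listed ones, but are neither listed nor needed, are in the scene too. Of the things shaped like the plate, the aluminium one is meant. What is shaped like the pin but yellow is not meant.

How it is judged:
By the outcome, as a careful person would: the job done as asked, in the order asked, and still so for the second after the job is handed in, with the robot touching nothing.
It also fails if it takes over 42 s, if anything falls off the work surface, if the arm or the gripper's body presses on something with over 40 N, if the wrist force passes 120 N, or if a joint passes its speed limit or range.

## Working session

There is one attempt and no reset: what is moved stays moved. The work goes in short steps, Python scripts to look and compute and a tool call to move; the robot and the scene stay as the last step left them, time stands still between calls to the robot, and variables do not carry over. Pictures are saved under pics/ and viewed, at most 10 in all, crops included, and the job is handed in when it is done.

Besides the shell and the picture viewer there is one more tool, called after "Request:" by a JSON object that holds its "method" and its "body", one argument or row to a line. jog_arm: Moves the arm, as the interface text tells. Shift numbers are shares of 80 mm and turn numbers shares of 0.1 rad, none past 1 either way. Its arguments: {"type":"object","properties":{"targets":{"type":"array","items":{"type":"object","properties":{"xyz":{"type":"array","items":{"type":"number"}},"spin":{"type":"number"}}}},"gripper":{"type":"number"}},"required":["targets"]}

```bash
mkdir -p pics; ls; python3 - <<'E'
from plant import bot
import cv2,numpy as np
o=bot.get_obs();print(o)
ims=[]
for n in("scene","side"):
    c=bot.get_calibration(n);print(n,c)
    im=bot.capture(n);cv2.imwrite(f"pics/{n}0.png",im)
E
```

```text
pics
{'time': 0.0, 'joint_positions': array([-1.45999460e-01,  3.42718541e-01,  1.52504532e+00, -1.28275415e-05,
        1.27535523e+00, -1.46002383e-01]), 'dq': array([-9.21928633e-04,  7.82783097e-04, -1.48394206e-04,  2.61290942e-04,
        3.74470111e-04, -3.54887832e-05]), 'tau': array([ 7.61924657e-04, -4.31245601e+01, -2.44219762e+01,  7.17750052e-02,
        5.59406646e-02, -1.04314388e-04]), 'tool_pos': array([5.24592256e+02, 7.85540167e-02, 2.26037240e+02]), 'tcp_rot': array([-3.14008068e+00, -2.09936257e-04,  1.57080284e+00]), 'contact_force': array([-0.4953498 ,  0.27161889,  0.42437228]), 'moment': array([-0.01155392,  0.00569611, -0.02653555]), 'finger_force': 0.0, 'grip_width': 92.1925214002921}
scene {'vfov': 56.87667940333273, 'cx': 316.3408315936287, 'cy': 198.30562242872034, 'eye': array([1037.95816702, -631.61978531,  683.94746454]), 'rotation': array([-2.19932755,  0.00352419,  0.78977285])}
side {'vfov': 44.14643070577423, 'cx': 322.4410460688245, 'cy': 204.7552964015816, 'eye': array([  34.7482404 ,  843.25738193, 1190.62554593]), 'rotation': array([-2.41952478, -0.01438156, -2.70241959])}
```

View pics/scene0.png

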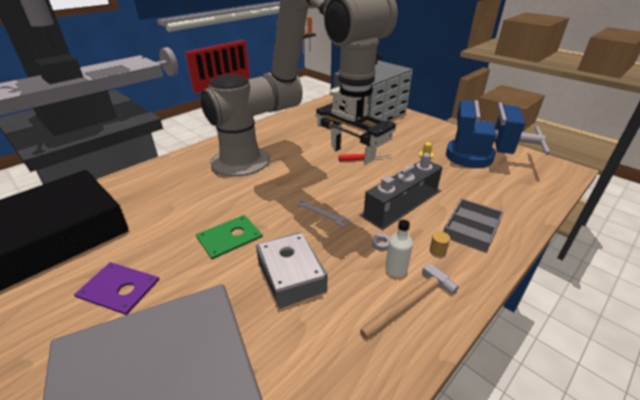

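View pics/side0.png

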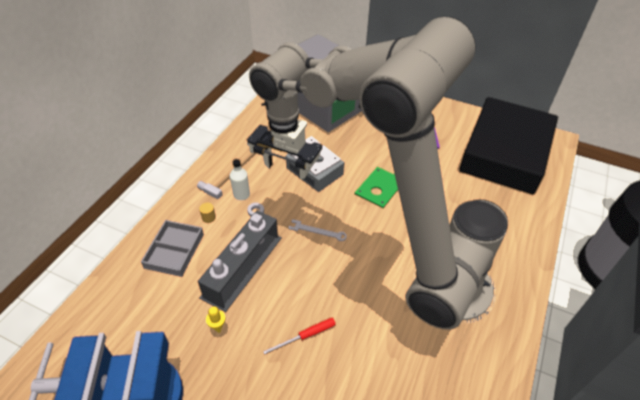

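The scene picture shows the rack with three pin heads at about (386,184), (406,175) and (424,162). The yellow lookalike stands behind it at (427,150), and the block with the aluminium plate is at (290,265), its hole at (287,252). In the side view the heads are at (218,262), (238,240) and (257,222). Next I'll enlarge the heads and get rough positions.

```bash
cat > h.py <<'E'
from plant import bot
import cv2,numpy as np
from scipy.spatial.transform import Rotation as Rn
def ray(c,u,v):
    f=200/np.tan(np.radians(c["vfov"])/2)
    r=Rn.from_euler("xyz",c["rotation"]).as_matrix()
    return r@np.array([(u-c["cx"])/f,(v-c["cy"])/f,1.])
def cast(c,u,v,z):
    d=ray(c,u,v);e=np.array(c["eye"]);return e+d*(z-e[2])/d[2]
def proj(c,p):
    f=200/np.tan(np.radians(c["vfov"])/2)
    q=Rn.from_euler("xyz",c["rotation"]).as_matrix().T@(np.array(p)-c["eye"])
    return np.array([c["cx"],c["cy"]])+f*q[:2]/q[2]
E
python3 - <<'E'
from h import *
s=bot.get_calibration("scene");d=bot.get_calibration("side")
for n,c,ps in(("scene",s,[(386,184),(406,175),(424,162)]),("side",d,[(257,222),(238,240),(218,262)])):
    for p in ps: print(n,p,cast(c,*p,120).round())
print("base?",cast(s,238,165,0).round(),"hole",cast(s,287,252,70).round())
for p in[(258,243),(301,234),(326,274),(277,284)]:print(p,cast(s,*p,70).round())
a=cv2.imread("pics/scene0.png")[135:235,350:450];b=cv2.imread("pics/side0.png")[195:315,180:300]
cv2.imwrite("pics/c1.png",np.hstack([cv2.resize(a,(400,400),interpolation=2),cv2.resize(b,(400,400),interpolation=2)]))
E
```

```text
scene (386, 184) [573.  95. 120.]
scene (406, 175) [586. 172. 120.]
scene (424, 162) [582. 272. 120.]
side (257, 222) [559. 121. 120.]
side (238, 240) [574. 199. 120.]
side (218, 262) [583. 283. 120.]
base? [ 24. -27.   0.] hole [ 541. -239.   70.]
(258, 243) [ 467. -268.   70.]
(301, 234) [ 517. -172.   70.]
(326, 274) [ 653. -223.   70.]
(277, 284) [ 599. -318.   70.]
```

View pics/c1.png

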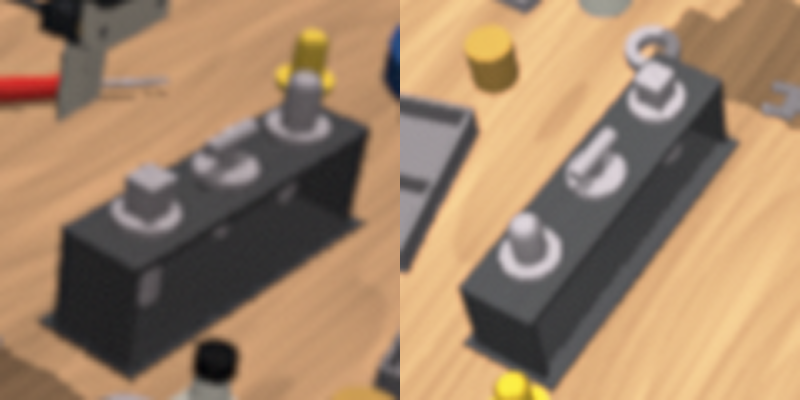

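The round-knob steel pin is the one at scene (426,155) and side (217,262), at the end of the row away from the block. The square-headed pin is at scene (387,180) and the T-bar is in the middle at (406,175). The yellow lookalike stands on the bench behind, at (427,147), so it is not in the rack. I'll triangulate the knob.

```bash
python3 - <<'E'
from h import *
s=bot.get_calibration("scene");d=bot.get_calibration("side")
def tri(p,q):
    A=[];b=[]
    for c,u in((s,p),(d,q)):
        v=ray(c,*u);v/=np.linalg.norm(v);M=np.eye(3)-np.outer(v,v);A.append(M);b.append(M@c["eye"])
    x=np.linalg.lstsq(np.vstack(A),np.hstack(b),rcond=None)[0];return x.round(1),(proj(s,x)-p).round(1)
f=lambda x,y:(350+x/4,135+y/4); g=lambda x,y:(180+(x-400)*.3,195+y*.3)
print("knob top",tri(f(304,77),g(524,222)),"collar",tri(f(299,122),g(530,252)))
print("sq top",tri(f(150,180),g(655,77)),"collar",tri(f(147,212),g(657,98)))
E
```

```text
knob top (array([575.7, 290.8, 136.2]), array([ 0.5, -0. ])) collar (array([576.9, 292.6,  96.6]), array([ 0.1, -0. ]))
sq top (array([566.3, 111.2, 122.4]), array([0.1, 0. ])) collar (array([566.6, 112.1,  95.2]), array([0.1, 0. ]))
```

Request:
{"method": "jog_arm", "body": {
  "targets": [
    {"xyz": [0.46, 0.08, 0], "spin": 0},
    {"xyz": [0.46, 0.08, 0], "spin": 0},
    {"xyz": [0.46, 0.08, 0], "spin": 0},
    {"xyz": [0.46, 0.08, 0], "spin": 0},
    {"xyz": [0.46, 0.08, 0], "spin": 0},
    {"xyz": [0.46, 0.08, 0], "spin": 0},
    {"xyz": [0.46, 0.08, 0], "spin": 0},
    {"xyz": [0.4, 0.08, 0], "spin": 0},
    {"xyz": [0, 0, 0], "spin": 0},
    {"xyz": [0, 0, 0], "spin": 0}
  ]
}}

```text
time: 1.35
tool_pos: [575.9, 289.0, 226.2]
tcp_rot: [-3.141, 0.001, 1.571]
contact_force: [-0.9, -0.7, 0.1]
grip_width: 91.8
finger_force: 0.0
```

```bash
python3 - <<'E'
from h import *
o=bot.get_obs();c=bot.get_calibration("wrist");print(o["time"],o["tool_pos"],o["tcp_rot"],c)
im=bot.capture("wrist");cv2.imwrite("pics/w1.png",im)
p=proj(c,[576,291,138]);print("pred",p)
s=bot.capture("scene");cv2.imwrite("pics/s1.png",s)
E
```

```text
1.35 [575.9434922  289.00321476 226.20163297] [-3.14061956e+00  8.68051420e-04  1.57084521e+00] {'vfov': 71.9131345832983, 'cx': 319.9097669161342, 'cy': 198.17704372736964, 'eye': array([576.27393948, 355.72257231, 383.1586541 ]), 'rotation': array([2.88817107e+00, 3.37369728e-04, 3.82910039e-04])}
pred [319.67487459 199.47061316]
```

View pics/w1.png

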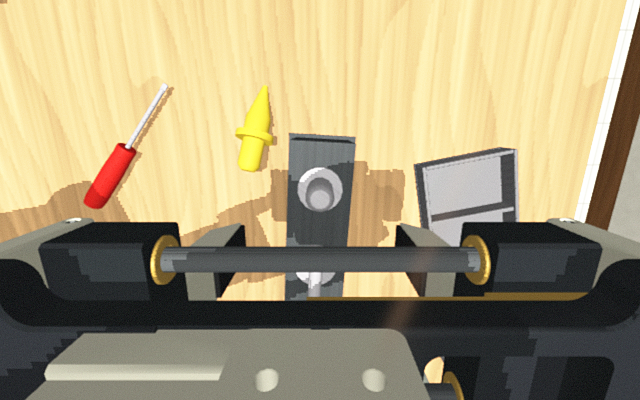

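View pics/s1.png

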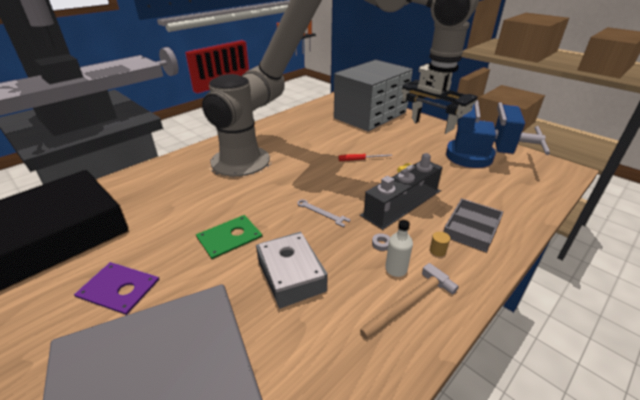

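The wrist view shows the target's collar centred near (320,189), with the knob top near (320,197). The prediction was (320,199). The yellow lookalike now lies on its side at (255,130), clear of the rack. I'll check the pin position and get a close measurement of the rack.

```bash
python3 - <<'E'
from h import *
c=bot.get_calibration("wrist")
im=cv2.imread("pics/w1.png")
g=cv2.cvtColor(im,6)[150:225,285:355]
n,l,st,ce=cv2.connectedComponentsWithStats((g>115).astype(np.uint8))
for i in range(1,n):
    if st[i,4]>30: print(st[i]+[285,150,0,0,0],ce[i]+[285,150])
print(cast(c,320,189,98),cast(c,320,197,138))
cv2.imwrite("pics/c2.png",cv2.resize(im[140:240,250:390],(700,500),interpolation=2))
E
```

```text
[ 285  150   70   75 3046] [318.07452397 178.09783322]
[576.63479198 291.38017955  98.        ] [576.60880636 292.78114419 138.        ]
```

View pics/c2.png

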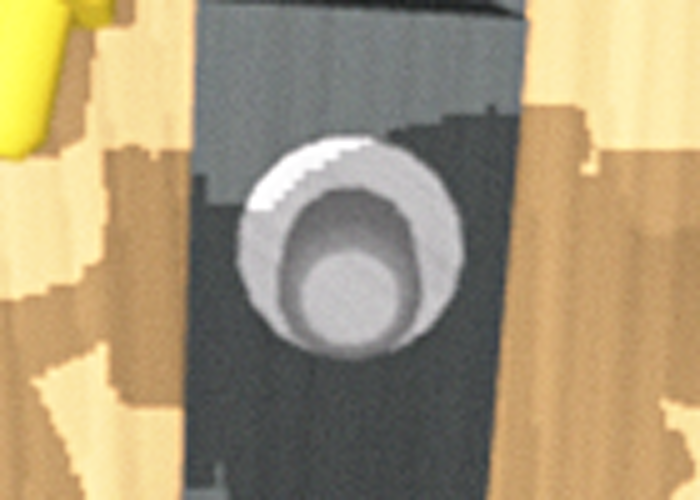

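The crop puts the collar centre at (320,189) and the knob top at (320,200), so the pin stands at about (576.5, 291). I'll descend to TCP z of about 102, then close.

Request:
{"method": "jog_arm", "body": {
  "targets": [
    {"xyz": [0.025, 0.008, 0.25], "spin": 0},
    {"xyz": [0, 0, 0.3], "spin": 0},
    {"xyz": [0, 0, 0.3], "spin": 0},
    {"xyz": [0, 0, 0.3], "spin": 0},
    {"xyz": [0, 0, 0.2], "spin": 0},
    {"xyz": [0, 0, 0.12], "spin": 0},
    {"xyz": [0, 0, 0.08], "spin": 0},
    {"xyz": [0, 0, 0], "spin": 0},
    {"xyz": [0, 0, 0], "spin": 0},
    {"xyz": [0, 0, 0], "spin": 0}
  ]
}}

```text
time: 2.7
tool_pos: [577.2, 291.8, 103.3]
tcp_rot: [3.14, -0.0, 1.571]
contact_force: [0.4, -0.5, -0.0]
grip_width: 91.4
finger_force: 0.0
```

Request:
{"method": "jog_arm", "body": {
  "targets": [
    {"xyz": [0, 0, 0], "spin": 0},
    {"xyz": [0, 0, 0], "spin": 0},
    {"xyz": [0, 0, 0], "spin": 0},
    {"xyz": [0, 0, 0], "spin": 0},
    {"xyz": [0, 0, 0], "spin": 0},
    {"xyz": [0, 0, 0], "spin": 0},
    {"xyz": [0, 0, 0], "spin": 0},
    {"xyz": [0, 0, 0], "spin": 0},
    {"xyz": [0, 0, 0], "spin": 0},
    {"xyz": [0, 0, 0], "spin": 0}
  ],
  "gripper": 0
}}

```text
time: 3.95
tool_pos: [576.6, 291.6, 102.7]
tcp_rot: [-3.141, 0.0, 1.571]
contact_force: [-2.1, -0.5, 1.2]
grip_width: 27.1
finger_force: 30.0
```

Request:
{"method": "jog_arm", "body": {
  "targets": [
    {"xyz": [0, 0, -0.1], "spin": 0},
    {"xyz": [0, 0, -0.2], "spin": 0},
    {"xyz": [0, 0, -0.3], "spin": 0},
    {"xyz": [0, 0, -0.35], "spin": 0},
    {"xyz": [0, 0, -0.35], "spin": 0},
    {"xyz": [0, 0, -0.35], "spin": 0},
    {"xyz": [0, 0, -0.25], "spin": 0},
    {"xyz": [-0.15, -0.01, 0], "spin": 0},
    {"xyz": [-0.35, -0.02, 0], "spin": 0},
    {"xyz": [-0.5, -0.03, 0], "spin": 0}
  ]
}}

```text
time: 5.2
tool_pos: [571.4, 210.5, 253.6]
tcp_rot: [-3.14, 0.001, 1.572]
contact_force: [0.9, -0.5, -3.6]
grip_width: 27.2
finger_force: 30.0
```

Request:
{"method": "jog_arm", "body": {
  "targets": [
    {"xyz": [-0.6, -0.04, 0], "spin": 0},
    {"xyz": [-0.6, -0.04, 0], "spin": 0},
    {"xyz": [-0.6, -0.04, 0], "spin": 0},
    {"xyz": [-0.6, -0.04, 0], "spin": 0},
    {"xyz": [-0.6, -0.04, 0], "spin": 0},
    {"xyz": [-0.6, -0.04, 0], "spin": 0},
    {"xyz": [-0.6, -0.04, 0], "spin": 0},
    {"xyz": [-0.6, -0.04, 0], "spin": 0},
    {"xyz": [-0.6, -0.03, 0], "spin": 0},
    {"xyz": [-0.5, -0.03, 0], "spin": 0}
  ]
}}

```text
time: 6.45
tool_pos: [540.2, -262.6, 253.8]
tcp_rot: [-3.14, -0.0, 1.569]
contact_force: [0.3, 0.5, -3.8]
grip_width: 27.2
finger_force: 30.0
```

Request:
{"method": "jog_arm", "body": {
  "targets": [
    {"xyz": [-0.3, 0, 0], "spin": 0},
    {"xyz": [-0.15, 0, 0], "spin": 0},
    {"xyz": [0, 0, 0], "spin": 0},
    {"xyz": [0, 0, 0], "spin": 0},
    {"xyz": [0, 0, 0], "spin": 0},
    {"xyz": [0, 0, 0], "spin": 0},
    {"xyz": [0, 0, 0], "spin": 0},
    {"xyz": [0, 0, 0], "spin": 0},
    {"xyz": [0, 0, 0], "spin": 0},
    {"xyz": [0, 0, 0], "spin": 0}
  ]
}}

```text
time: 7.7
tool_pos: [541.7, -296.4, 254.7]
tcp_rot: [3.141, 0.0, 1.571]
contact_force: [-0.2, 0.6, -3.8]
grip_width: 27.1
finger_force: 30.0
```

```bash
python3 - <<'E'
from h import *
o=bot.get_obs();c=bot.get_calibration("wrist");print(o["time"],o["tool_pos"],o["tcp_rot"],c["eye"],c["rotation"],o["grip_width"])
im=bot.capture("wrist");cv2.imwrite("pics/w2.png",im)
p=proj(c,[541,-239,70]);print("pred",p)
E
```

```text
7.7 [ 541.65194138 -296.42243828  254.73432011] [3.14148484e+00 8.60335514e-06 1.57071660e+00] [ 541.81015954 -229.8297391   411.75355406] [ 2.88907775e+00 -7.30266392e-04  2.51634300e-04] 27.11156145026751
pred [319.03096961 134.87259227]
```

View pics/w2.png

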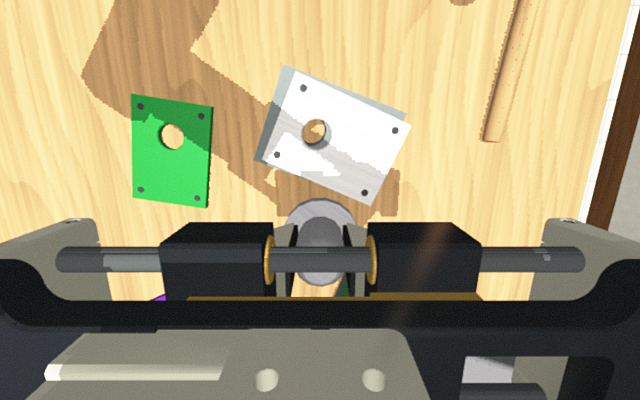

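The aluminium plate's hole is at (315,132), the block's left edge shows around (275,115), the green plate's hole is at (172,136), and the held pin's collar is at (320,205). I'll enlarge the hole.

```bash
python3 - <<'E'
import cv2
im=cv2.imread("pics/w2.png")
a=cv2.resize(im[55:215,245:420],(700,640),interpolation=2)[:600]
b=cv2.resize(im[107:157,290:340],(600,600),interpolation=2)
import numpy as np
cv2.imwrite("pics/c3.png",np.hstack([cv2.resize(a,(400,343)),cv2.resize(b,(343,343))]))
E
```

```text
(no output)
```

View pics/c3.png

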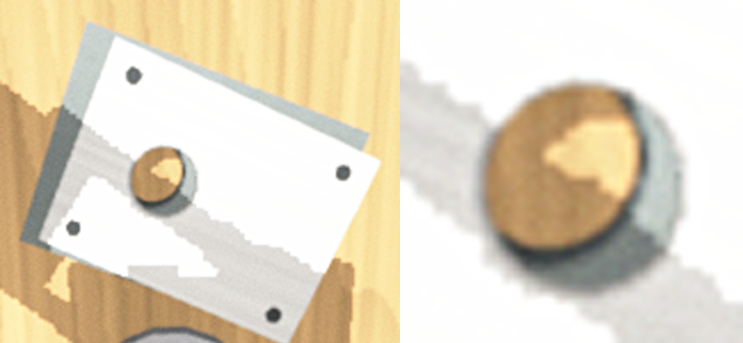

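In the crop the plate hole's rim is centred near (317,134). Brown bench shows through the bore, and its right and lower arc is bounded by a thin dark wall against the block top. The block's top corners are near (283.5,64.6), (406.4,113.2) and (254.6,160). I'll work out the bore both ways.

```bash
python3 - <<'E'
from h import *
from scipy.optimize import least_squares
c=bot.get_calibration("wrist")
o=bot.get_obs();print(o["tool_pos"])
A,B,C=[cast(c,*p,60)[:2] for p in((283.5,64.6),(406.4,113.2),(254.6,160))]
print(np.linalg.norm(B-A),np.linalg.norm(C-A))
ex=(B-A)/np.linalg.norm(B-A);ey=(A-C)/np.linalg.norm(A-C);print("dot",ex@ey,"yaw",np.arctan2(ex[1],ex[0]))
print("bore by corners",A+55*ex-60*ey)
h=cast(c,316.8,134.3,70)[:2];print("plate hole",h)
P=np.array([cast(c,290+(x-400)/6.86,107+y/6.86,60)[:2] for x,y in((646,130),(645,165),(635,195),(615,225),(590,245))])
r=least_squares(lambda q:np.hypot(*(P-q).T)-19,h-[10,-5]);print("bore by arc",r.x,r.fun.round(1))
d=(h-r.x);print("offset in block frame",d@ex,d@ey)
# bench brown extent z=0
im=cv2.imread("pics/w2.png")[107:157,290:340];hs=cv2.cvtColor(im,40)
m=((hs[...,0]>5)&(hs[...,0]<30)&(hs[...,1]>70)).astype(np.uint8)
ct=max(cv2.findContours(m,0,1)[0],key=cv2.contourArea)[:,0]+[290,107]
Q=np.array([cast(c,*p,0)[:2] for p in ct]);Q0=Q
sel=(Q-Q.mean(0))@(ex*.8-ey*.6)>5
r=least_squares(lambda q:np.hypot(*(Q[sel]-q).T)-19,Q.mean(0),loss="soft_l1");print("bore by bottom arc",r.x,np.abs(r.fun).mean())
E
```

```text
[ 541.63980656 -296.42820104  254.72917564]
157.90570437679852 118.50481797269664
dot -0.003851185202532599 yaw -0.3517504400192091
bore by corners [ 530.5888426  -234.39834415]
plate hole [ 538.30654985 -238.32687277]
bore by arc [ 530.52160827 -231.80378815] [ 0.2 -0.  -0.2 -0.   0.2]
offset in block frame 9.555751792537857 -3.478222252508757
bore by bottom arc [ 529.18117339 -232.46005009] 0.3101671432348869
```

The two arc fits and the corner estimate agree within about 2 mm, so I take the bore as (530, -232.5). The plate offset of about 10 mm, mostly along +x, matches the task. I'll move over the bore with the tip just above the plate.

Request:
{"method": "jog_arm", "body": {
  "targets": [
    {"xyz": [0.2, -0.035, 0], "spin": 0},
    {"xyz": [0.3, -0.055, 0], "spin": 0},
    {"xyz": [0.2, -0.035, 0.1], "spin": 0},
    {"xyz": [0.1, -0.02, 0.2], "spin": 0},
    {"xyz": [0, 0, 0.3], "spin": 0},
    {"xyz": [0, 0, 0.3], "spin": 0},
    {"xyz": [0, 0, 0.2], "spin": 0},
    {"xyz": [0, 0, 0.02], "spin": 0},
    {"xyz": [0, 0, 0], "spin": 0},
    {"xyz": [0, 0, 0], "spin": 0}
  ]
}}

```text
time: 9.0
tool_pos: [530.6, -232.6, 166.1]
tcp_rot: [3.14, 0.001, 1.571]
contact_force: [0.5, -0.3, -4.3]
grip_width: 27.1
finger_force: 30.0
```

```bash
python3 - <<'E'
from h import *
o=bot.get_obs();print(o["time"],o["tool_pos"],o["tcp_rot"],o["contact_force"])
ims=[]
for n in("scene","side"):
    c=bot.get_calibration(n);im=bot.capture(n)
    u=proj(c,[530,-232.5,70]);x,y=u.astype(int);print(n,u,"crop org",x-40,y-50)
    ims.append(cv2.resize(im[y-50:y+30,x-40:x+40],(400,400),interpolation=2))
cv2.imwrite("pics/c4.png",np.hstack(ims))
E
```

```text
9.0 [ 530.55003768 -232.60659028  166.13083778] [3.13990256e+00 8.92940501e-04 1.57077599e+00] [ 0.50645272 -0.29595973 -4.3128546 ]
scene [286.13711044 248.44885058] crop org 246 198
side [320.32437824 159.7894275 ] crop org 280 109
```

View pics/c4.png

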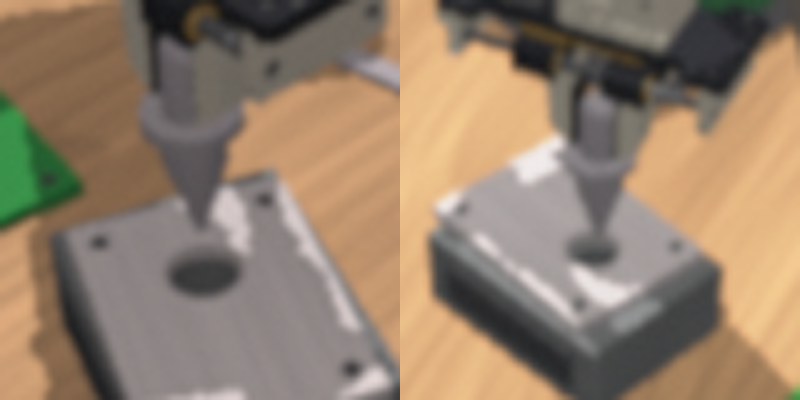

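The pin hangs vertical with its tip just above the hole, at (203,232) in the left crop and (600,235) in the right, on the bore side. I'll descend in stages and watch the force.

Request:
{"method": "jog_arm", "body": {
  "targets": [
    {"xyz": [0, 0, 0.06], "spin": 0},
    {"xyz": [0, 0, 0.06], "spin": 0},
    {"xyz": [0, 0, 0.06], "spin": 0},
    {"xyz": [0, 0, 0.06], "spin": 0},
    {"xyz": [0, 0, 0.06], "spin": 0},
    {"xyz": [0, 0, 0.06], "spin": 0},
    {"xyz": [0, 0, 0.06], "spin": 0},
    {"xyz": [0, 0, 0.06], "spin": 0},
    {"xyz": [0, 0, 0], "spin": 0},
    {"xyz": [0, 0, 0], "spin": 0}
  ]
}}

```text
time: 10.35
tool_pos: [530.1, -232.4, 126.8]
tcp_rot: [3.141, 0.0, 1.571]
contact_force: [-0.1, 0.7, -3.2]
grip_width: 27.3
finger_force: 30.0
```

Request:
{"method": "jog_arm", "body": {
  "targets": [
    {"xyz": [0, 0, 0.03], "spin": 0},
    {"xyz": [0, 0, 0.03], "spin": 0},
    {"xyz": [0, 0, 0.03], "spin": 0},
    {"xyz": [0, 0, 0.03], "spin": 0},
    {"xyz": [0, 0, 0.03], "spin": 0},
    {"xyz": [0, 0, 0.03], "spin": 0},
    {"xyz": [0, 0, 0.03], "spin": 0},
    {"xyz": [0, 0, 0.03], "spin": 0},
    {"xyz": [0, 0, 0], "spin": 0},
    {"xyz": [0, 0, 0], "spin": 0}
  ]
}}

```text
time: 11.6
tool_pos: [529.7, -232.1, 107.2]
tcp_rot: [-3.141, -0.001, 1.571]
contact_force: [0.6, -0.6, -4.2]
grip_width: 27.2
finger_force: 30.0
```

Request:
{"method": "jog_arm", "body": {
  "targets": [
    {"xyz": [0, 0, 0.03], "spin": 0},
    {"xyz": [0, 0, 0.03], "spin": 0},
    {"xyz": [0, 0, 0.03], "spin": 0},
    {"xyz": [0, 0, 0.03], "spin": 0},
    {"xyz": [0, 0, 0.03], "spin": 0},
    {"xyz": [0, 0, 0.03], "spin": 0},
    {"xyz": [0, 0, 0.03], "spin": 0},
    {"xyz": [0, 0, 0.03], "spin": 0},
    {"xyz": [0, 0, 0], "spin": 0},
    {"xyz": [0, 0, 0], "spin": 0}
  ]
}}

```text
time: 12.85
tool_pos: [529.8, -232.2, 88.1]
tcp_rot: [-3.141, -0.0, 1.571]
contact_force: [0.6, 0.1, -3.8]
grip_width: 27.4
finger_force: 30.0
```

Request:
{"method": "jog_arm", "body": {
  "targets": [
    {"xyz": [0, 0, 0.025], "spin": 0},
    {"xyz": [0, 0, 0.015], "spin": 0},
    {"xyz": [0, 0, 0.015], "spin": 0},
    {"xyz": [0, 0, 0.01], "spin": 0},
    {"xyz": [0, 0, 0], "spin": 0},
    {"xyz": [0, 0, 0], "spin": 0},
    {"xyz": [0, 0, 0], "spin": 0},
    {"xyz": [0, 0, 0], "spin": 0},
    {"xyz": [0, 0, 0], "spin": 0},
    {"xyz": [0, 0, 0], "spin": 0}
  ]
}}

```text
time: 14.1
tool_pos: [530.1, -232.4, 83.2]
tcp_rot: [3.141, 0.0, 1.571]
contact_force: [0.7, 1.0, -3.6]
grip_width: 27.5
finger_force: 30.0
```

Nearly home; one more small push until it seats.

Request:
{"method": "jog_arm", "body": {
  "targets": [
    {"xyz": [0, 0, 0.01], "spin": 0},
    {"xyz": [0, 0, 0.01], "spin": 0},
    {"xyz": [0, 0, 0], "spin": 0},
    {"xyz": [0, 0, 0], "spin": 0},
    {"xyz": [0, 0, 0], "spin": 0},
    {"xyz": [0, 0, 0], "spin": 0},
    {"xyz": [0, 0, 0], "spin": 0},
    {"xyz": [0, 0, 0], "spin": 0},
    {"xyz": [0, 0, 0], "spin": 0},
    {"xyz": [0, 0, 0], "spin": 0}
  ]
}}

```text
time: 15.35
tool_pos: [530.2, -232.4, 82.6]
tcp_rot: [3.141, 0.001, 1.571]
contact_force: [-3.3, 1.7, 4.7]
grip_width: 27.3
finger_force: 30.0
```

Seated: the vertical force reversed and z matches the expected 82.7. Release and go straight up.

Request:
{"method": "jog_arm", "body": {
  "targets": [
    {"xyz": [0, 0, 0], "spin": 0},
    {"xyz": [0, 0, 0], "spin": 0},
    {"xyz": [0, 0, 0], "spin": 0},
    {"xyz": [0, 0, 0], "spin": 0},
    {"xyz": [0, 0, 0], "spin": 0},
    {"xyz": [0, 0, 0], "spin": 0},
    {"xyz": [0, 0, 0], "spin": 0},
    {"xyz": [0, 0, 0], "spin": 0},
    {"xyz": [0, 0, 0], "spin": 0},
    {"xyz": [0, 0, 0], "spin": 0}
  ],
  "gripper": 100
}}

```text
time: 16.6
tool_pos: [530.1, -232.4, 81.6]
tcp_rot: [3.141, 0.0, 1.571]
contact_force: [-1.1, 0.2, 0.6]
grip_width: 91.7
finger_force: 0.0
```

Request:
{"method": "jog_arm", "body": {
  "targets": [
    {"xyz": [0, 0, -0.1], "spin": 0},
    {"xyz": [0, 0, -0.2], "spin": 0},
    {"xyz": [0, 0, -0.3], "spin": 0},
    {"xyz": [0, 0, -0.4], "spin": 0},
    {"xyz": [0, 0, -0.4], "spin": 0},
    {"xyz": [0, 0, -0.3], "spin": 0},
    {"xyz": [0, 0, -0.2], "spin": 0},
    {"xyz": [0, 0, 0], "spin": 0},
    {"xyz": [0, 0, 0], "spin": 0},
    {"xyz": [0, 0, 0], "spin": 0}
  ]
}}

```text
time: 17.85
tool_pos: [529.7, -232.2, 232.8]
tcp_rot: [-3.14, -0.001, 1.571]
contact_force: [-0.7, -0.6, 1.1]
grip_width: 91.7
finger_force: 0.0
```

```bash
python3 - <<'E'
from h import *
o=bot.get_obs();print(o["time"],o["tool_pos"],o["grip_width"])
ims=[]
for n in("scene","side"):
    c=bot.get_calibration(n);im=bot.capture(n)
    x,y=proj(c,[530,-232.5,70]).astype(int);print(n,"pred knob top",(proj(c,[530,-232.5,118])-[x-40,y-50])*5,"collar",(proj(c,[530,-232.5,78])-[x-40,y-50])*5)
    ims.append(cv2.resize(im[y-50:y+30,x-40:x+40],(400,400),interpolation=2))
cv2.imwrite("pics/c5.png",np.hstack(ims))
E
```

```text
17.85 [ 529.69959956 -232.16338295  232.76929319] 91.70156887454901
scene pred knob top [195.31654829 176.40131073] collar [199.81475534 239.94331263]
side pred knob top [202.4539776  199.57577818] collar [201.75799919 245.05337846]
```

View pics/c5.png

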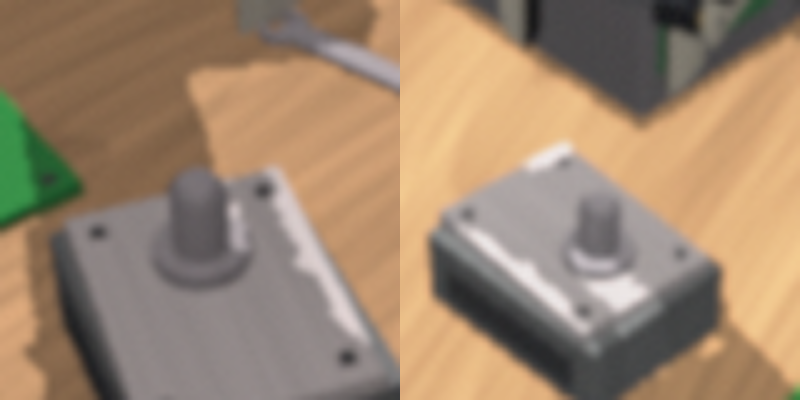

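The pin stands upright with its collar flat on the plate. The knob top is at (197,172) in the left crop and (600,197) in the right, matching the predictions. The plate has been drawn in and the block has not moved. Handing in.

```bash
python3 -c "
from plant import bot
print(bot.close_job())"
```

```text
the job is handed in; nothing more can be done
None
```

The tapered pin is in through plate and block with its collar flat on the plate, the plate is drawn into line and the gripper is clear; I handed the job in at about 18 s of the 42 s limit, and no result was returned.

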